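# Carry the tote of loose brass stamps to the burner

### The job

Pick up the small plywood tote that holds the two loose brass stamps by its handle bar, lift it clear of the clutter and carry it level to the framed wooden board beside the wood-burning unit. Lower it flat inside the board's raised frame, its long side along the board's long side, and let go only once it is standing there; the stamps must stay in the tote all the way.

Things in the scene. Friction and masses are not known exactly. Their poses are not given: they have to be found in the camera images.
- tote: Open plywood tray, 120 (x) x 80 mm (y), about 0.2 kg; walls 20 mm high, floor 5 thick. Handle bar along x over its middle, held by 30 mm wide end uprights: 14 mm thick (y), 110 long, 64 to 84 mm above the underside, free on both sides. Origin: centre of underside, z up. A longer, narrower tote (160 x 60 x 84 mm tall) holding two flat pencils is a bystander; they may swap places.
- stamp_a: Brass stamp, loose in the tote: round head 16 mm across, 8 tall, shank 8 mm across, 22 mm tall in all, 20 g. Stands on its head at first; it may slide or topple inside the tote without harm. Origin: centre of the head's flat face; z along the shank.
- stamp_b: A second, identical brass stamp, loose in the same tote.
- dock: Framed board fixed on the table: plywood plate 164 (x) x 124 mm (y), 6 mm thick, rim 8 mm wide standing 8 mm above the plate. Inside the rim 148 x 108 mm: the tote has 14 mm to spare all round, either way round. Origin: centre of underside, z up. The black burner unit (84 mm tall) stands beside it, near face 120 mm from the board's centre on its +y side.
Mind the look-alikes: they are no part of the job. Leave any purple look-alike of the tote alone.

How it is judged:
By the outcome, as a careful person would: the job done as asked, in the order asked, and still so for the second after the job is handed in, with the robot touching nothing.
It also fails if it takes over 45 s, if anything falls off the work surface, if the arm or the gripper's body presses on something with over 40 N, if the wrist force passes 120 N, or if a joint passes its speed limit or range.

### The arm

A 6-joint arm with a two-finger parallel gripper is mounted at the origin on the work surface. World frame = base frame: x ahead of the robot, y to its left, z up, the work surface at z = 0. Lengths are in m, angles in rad, forces in N, time in s.
With the tool pointing down it reaches from about 0.325 to 0.775 m from the base axis. Payload 5.5 kg.
Tool frame: the origin (TCP) lies between the finger pads; the fingertips stand 8 mm ahead of it and the grasp point (between the pads) lies 11 mm behind it (tcp_to_tips is the distance from the TCP to the fingertips, in m); z points along the fingers, y is the direction in which the jaws open and shut (so a half turn about z gives the same grasp; the last joint's range is limited). The gripper opens to 88 mm and grips with 3 to 60 N. Pads are 20 mm wide; open, the fingers measure 115 mm over their backs; the gripper's body (75 mm by 178 mm) begins 61 mm behind the grasp point.
Start: joints at [1.105, 0.091, 1.231, -0, 1.82, -0.057], TCP at [0.239, 0.551, 0.231] pointing down, gripper open.
Joint ranges: [-2.87, 2.87], [-0.86, 2.18], [0.17, 2.46], [-1.51, 4.65], [0.06, 2.69], [-2.65, 2.65]. Speed limits (rad/s): [2.57, 2.57, 3.01, 3.14, 3.14, 3.14].

### API

Orientations are given as a unit quaternion [w, x, y, z].
In Python, from bench import * gives the robot as it stands. Calls block until the motion is done:
- move_to(position, orientation): joint-space move of the TCP to a pose.
- move_l(position, speed=0.15, orientation=None): straight line of the TCP; orientation=None keeps the orientation; speed is the mean speed in m/s.
- movej(angles): joint-space move.
- gripper_open() and close(): open the fingers fully, or close them until they stop; the grip force is fixed at half the most.
- hold(seconds).
- inverse_kinematics(position, orientation): joint angles nearest the present ones, or None.
- state(): the state.
- get_image(name): name is "scene" or "top" or "wrist"; returns a dict with "frame" (384x512x3 uint8, blue, green, red), "depth" (384x512 float32, m along the optical axis (not along the pixel's ray), 0 where there is no reading), "camera_matrix" (3x3 intrinsics, pixels), "view" (4x4, takes a point from world to camera coordinates). Camera axes: x right, y up, looking along -z (the intrinsics and any distortion apply to the point x, -y, -z); pixel columns grow to the right and rows downward; lengths in m; the calibration is good to about 2 mm. A picture is of the moment at which its call begins.
A pose or a line that the arm cannot do raises IKError and nothing moves.
- job_done(): hands the job in, once; it reports no verdict.
The state is a dict: "time": time; "joint_pos": joint angles; "dq": joint speeds; "joint_torque": joint torques, N m; "ee_pos": TCP position; "ee_rot": TCP orientation; "ft_force": force on the tool from outside, world axes, zero at the start; "moment": the same for the moment, N m; "finger_gap": finger opening in m.
Only numpy, scipy, OpenCV 4.12 (cv2) and the standard library are available. Lean on these libraries where they do the work, as an engineer would, in place of code of your own. Each camera call takes 0.05 s, during which the arm holds its last target.

## Working session

There is one attempt and no reset: what is moved stays moved. The work goes in short steps, each a Python script; the robot and the scene stay as the last script left them, time stands still between calls to the robot, and variables do not carry over. Pictures are saved under pics/ and viewed, and the job is handed in when it is done.

```bash
ls; mkdir -p pics; python3 - <<'E'
from bench import *
import cv2,numpy as np
for n in("top","scene","wrist"):
    d=get_image(n);cv2.imwrite(f"pics/{n}0.png",d["frame"]);np.savez(f"pics/{n}0.npz",**d)
    print(n,d["camera_matrix"].tolist(),d["view"].round(3).tolist(),[k for k in d])
s=state();print(s["time"],s["ee_rot"],s["finger_gap"])
E
```

```text
pics
top [[411.83917219034504, 0.0, 251.01661733995735], [0.0, 411.83917219034504, 198.93566111869077], [0.0, 0.0, 1.0]] [[-0.007, -1.0, 0.025, -0.037], [0.988, -0.003, 0.155, -0.473], [-0.155, 0.026, 0.988, -1.046], [0.0, 0.0, 0.0, 1.0]] ['frame', 'depth', 'camera_matrix', 'view']
scene [[406.28123966195585, 0.0, 252.74053249322867], [0.0, 406.28123966195585, 192.9121047819021], [0.0, 0.0, 1.0]] [[0.552, 0.834, -0.015, -0.227], [-0.506, 0.349, 0.789, 0.194], [0.663, -0.428, 0.615, -1.229], [0.0, 0.0, 0.0, 1.0]] ['frame', 'depth', 'camera_matrix', 'view']
wrist [[333.5976758347352, 0.0, 255.70995228100531], [0.0, 333.5976758347352, 191.80809179604256], [0.0, 0.0, 1.0]] [[0.397, 0.918, -0.001, -0.6], [-0.887, 0.383, -0.259, 0.031], [-0.237, 0.104, 0.966, -0.389], [0.0, 0.0, 0.0, 1.0]] ['frame', 'depth', 'camera_matrix', 'view']
0.15 [-1.79692733e-04  2.02998771e-01  9.79178720e-01 -7.07498097e-04] 0.08744927621579587
```

View pics/top0.png

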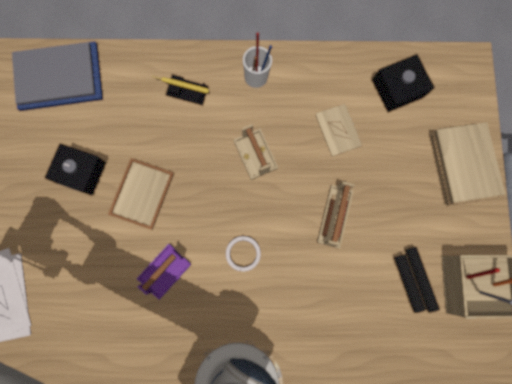

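View pics/scene0.png

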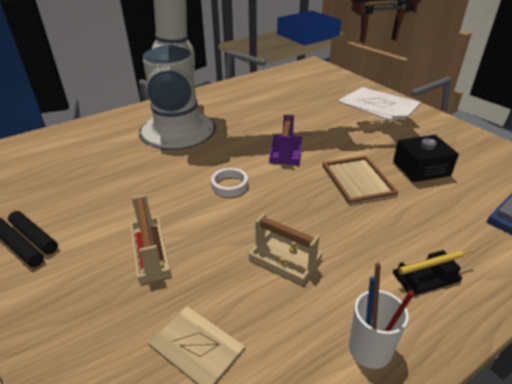

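View pics/wrist0.png

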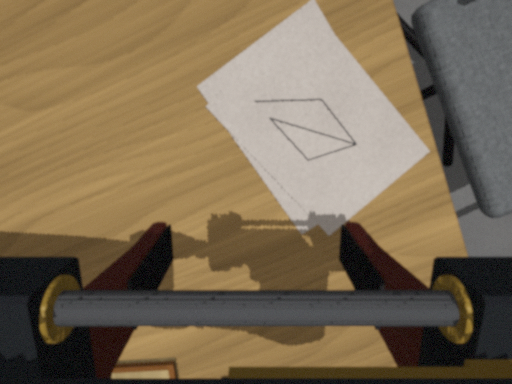

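The top view shows the target tote at about (255,152), with its brown bar at (257,145) and brass specks visible. The dock is at (142,193) with the burner next to it at (76,168). The pencil tote is at (337,213) and the purple look-alike at (163,271). Next I'll measure the bar and the dock.

```bash
cat > h.py <<'E'
import numpy as np,cv2
def cast(d,uv,z):
    K,V=d["camera_matrix"],d["view"];R,t=V[:3,:3],V[:3,3]
    uv=np.atleast_2d(uv).astype(float)
    r=np.c_[(uv[:,0]-K[0,2])/K[0,0],-(uv[:,1]-K[1,2])/K[1,1],-np.ones(len(uv))]@R
    c=-R.T@t
    return c+r*((z-c[2])/r[:,2])[:,None]
def cloud(d):
    K,V=d["camera_matrix"],d["view"];R,t=V[:3,:3],V[:3,3]
    v,u=np.indices(d["depth"].shape);D=d["depth"]
    p=np.stack([(u-K[0,2])/K[0,0]*D,-(v-K[1,2])/K[1,1]*D,-D],-1)
    return (p-t)@R
E
python3 - <<'E'
from h import *
for n in("top","scene"):
    d=dict(np.load(f"pics/{n}0.npz"));P=cloud(d);hsv=cv2.cvtColor(d["frame"],cv2.COLOR_BGR2HSV)
    f=d["frame"]
    if n=="top": rb,rd,rbb=(225,115,290,190),(95,150,185,235),(35,130,115,205)
    else: rb,rd,rbb=(240,205,330,290),(310,145,405,210),(385,125,465,190)
    def roi(r):
        m=np.zeros(f.shape[:2],bool);m[r[1]:r[3],r[0]:r[2]]=1;return m
    Z=P[...,2]
    # tote: points above 10 mm; bar = above 55mm
    m=roi(rb)&(Z>.055)&(Z<.11)&(d["depth"]>0)
    q=P[m];print(n,"bar pts",len(q),"z",np.percentile(q[:,2],[5,50,95]).round(4))
    m2=roi(rb)&(Z>.074)&(Z<.1)
    q=P[m2]; r=cv2.minAreaRect((q[:,:2]*1000).astype(np.float32));print(" top-of-handle rect",r)
    m2=roi(rb)&(Z>.008)&(Z<.1)
    r=cv2.minAreaRect((P[m2][:,:2]*1000).astype(np.float32));print(" tote rect",r)
    m3=roi(rd)&(hsv[...,0]<14)&(hsv[...,1]>90)&(hsv[...,2]<150)
    m3=m3.astype(np.uint8);c=max(cv2.findContours(m3,0,2)[0],key=cv2.contourArea)
    w=cast(d,c[:,0],.014);print(" dock",cv2.minAreaRect((w[:,:2]*1000).astype(np.float32)))
    m4=roi(rbb)&(Z>.06)&(Z<.1);q=P[m4]
    if len(q):print(" burner",cv2.minAreaRect((q[:,:2]*1000).astype(np.float32)),q[:,2].max())
    vis=f.copy();vis[m]=(0,0,255);cv2.drawContours(vis,[c],-1,(0,255,0),1)
    x0,y0,x1,y1=(30,110,295,240) if n=="top" else (220,120,470,300)
    cv2.imwrite(f"pics/{n}1.png",cv2.resize(vis[y0:y1,x0:x1],None,fx=3,fy=3,interpolation=0))
E
```

```text
top bar pts 351 z [0.0663 0.0832 0.0872]
 top-of-handle rect ((602.9949340820312, -52.955055236816406), (120.63768768310547, 29.9046688079834), 23.216482162475586)
 tote rect ((603.1983642578125, -53.119598388671875), (121.97899627685547, 80.30061340332031), 23.24100112915039)
 dock ((524.8949584960938, 305.7395935058594), (6.918111324310303, 134.61228942871094), 68.99482727050781)
 burner ((552.9337158203125, 418.74993896484375), (111.01665496826172, 100.11177062988281), 70.53333282470703) 0.08979184599085545
scene bar pts 858 z [0.0621 0.0807 0.0854]
 top-of-handle rect ((605.5889892578125, -52.144744873046875), (121.14983367919922, 32.68956756591797), 23.243467330932617)
 tote rect ((606.2288818359375, -53.82887268066406), (121.598388671875, 81.8746337890625), 24.082061767578125)
 dock ((501.55108642578125, 251.02777099609375), (125.7541732788086, 166.0033721923828), 70.59668731689453)
 burner ((556.1046752929688, 417.8196105957031), (111.8272476196289, 102.65055847167969), 69.55938720703125) 0.08685025236542193
```

```bash
python3 - <<'E'
from h import *
d=dict(np.load("pics/top0.npz"));hsv=cv2.cvtColor(d["frame"],cv2.COLOR_BGR2HSV);f=d["frame"]
x0,y0,x1,y1=100,150,185,235
m=cv2.inRange(hsv,(0,80,0),(13,255,150))*0
g=hsv[y0:y1,x0:x1]
for row in(185,195,205):
  print([tuple(int(a) for a in hsv[row,u]) for u in range(110,124)])
h=cv2.inRange(g,(0,105,0),(12,255,150))
cv2.imwrite("pics/m.png",cv2.resize(np.hstack([f[y0:y1,x0:x1],cv2.merge([h]*3)]),None,fx=4,fy=4,interpolation=0))
E
```

```text
[(16, 94, 163), (17, 94, 163), (17, 92, 166), (16, 93, 167), (16, 91, 171), (17, 92, 171), (17, 92, 172), (17, 90, 172), (16, 98, 167), (15, 106, 156), (13, 119, 144), (13, 130, 131), (14, 114, 130), (17, 84, 157)]
[(17, 90, 175), (16, 91, 174), (17, 93, 173), (17, 92, 172), (15, 98, 166), (15, 108, 154), (13, 121, 141), (13, 127, 129), (14, 103, 136), (17, 83, 160), (18, 71, 182), (19, 66, 196), (18, 67, 199), (19, 68, 200)]
[(16, 100, 161), (15, 111, 154), (14, 123, 147), (13, 126, 138), (15, 102, 142), (17, 81, 161), (18, 76, 182), (19, 70, 194), (18, 66, 200), (18, 66, 201), (18, 66, 198), (18, 67, 195), (19, 67, 193), (19, 71, 191)]
```

View pics/scene1.png

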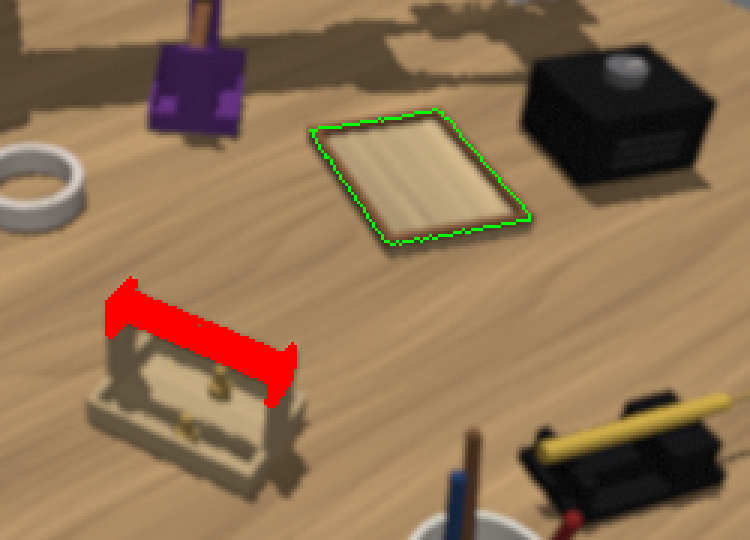

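View pics/m.png

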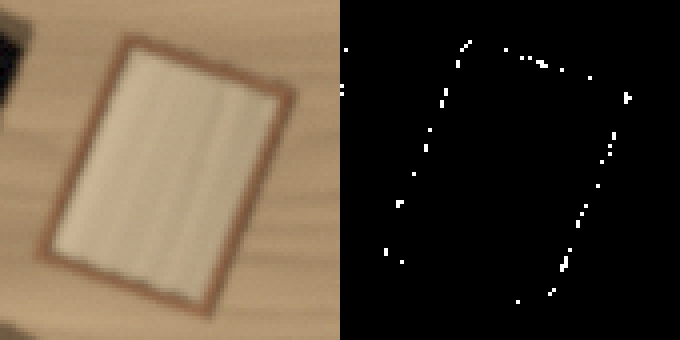

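View pics/top1.png

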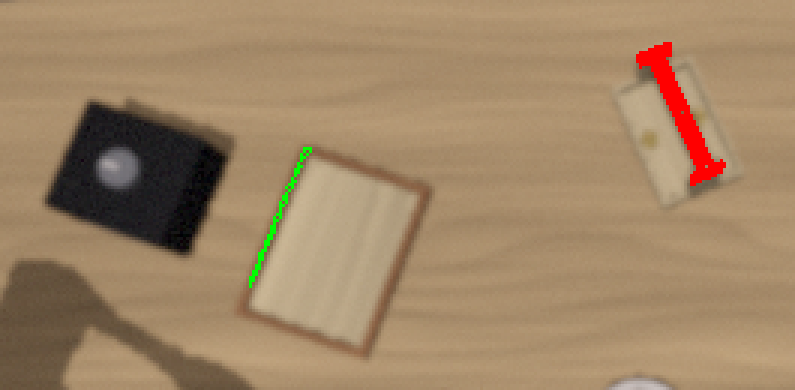

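```bash
python3 - <<'E'
from h import *
for n,(x0,y0,x1,y1) in dict(top=(106,152,180,232),scene=(312,148,402,208)).items():
  d=dict(np.load(f"pics/{n}0.npz"));hsv=cv2.cvtColor(d["frame"],cv2.COLOR_BGR2HSV)
  P=cloud(d)
  for lab,lo,hi,z in(("rim",(0,104,0),(15,255,160),.014),("plate",(16,0,165),(30,82,255),.006)):
    m=np.zeros(hsv.shape[:2],np.uint8);m[y0:y1,x0:x1]=cv2.inRange(hsv,lo,hi)[y0:y1,x0:x1]
    if lab=="rim":m=cv2.morphologyEx(m,cv2.MORPH_CLOSE,np.ones((3,3)))
    else:m=cv2.morphologyEx(m,cv2.MORPH_OPEN,np.ones((3,3)))
    c=max(cv2.findContours(m,0,2)[0],key=cv2.contourArea)
    w=cast(d,c[:,0],z);print(n,lab,cv2.minAreaRect((w[:,:2]*1000).astype(np.float32)))
    print("   depth z",np.median(P[m>0][:,2]).round(4))
# IK plan
from bench import *
from scipy.spatial.transform import Rotation as R
def q(a):  # tool z down, tool y along direction a+90 ; tool x along a
    x=np.array([np.cos(a),np.sin(a),0]);z=np.array([0,0,-1.]);M=np.c_[x,np.cross(z,x),z];v=R.from_matrix(M).as_quat();return v[[3,0,1,2]]
for deg in(23.2,203.2,-19.4,160.6):
  for p in([.6035,-.053,.2],[.501,.251,.2]):
    j=inverse_kinematics(p,q(np.radians(deg)));print(deg,p,None if j is None else np.round(j,2))
E
```

```text
top rim ((493.74871826171875, 254.703857421875), (128.0393524169922, 166.80929565429688), 70.41320037841797)
   depth z 0.0139
top plate ((494.48150634765625, 256.997802734375), (104.76249694824219, 145.24908447265625), 70.3712387084961)
   depth z 0.0064
scene rim ((499.76513671875, 252.07217407226562), (130.32119750976562, 174.12533569335938), 70.4810562133789)
   depth z 0.0133Traceback (most recent call last):
  File "<stdin>", line 9, in <module>
ValueError: max() iterable argument is empty
```

```bash
python3 - <<'E'
from h import *
d=dict(np.load("pics/scene0.npz"));hsv=cv2.cvtColor(d["frame"],cv2.COLOR_BGR2HSV)
x0,y0,x1,y1=312,148,402,208
g=cv2.inRange(hsv,(15,0,120),(35,104,255));m=np.zeros_like(g);n,l=cv2.connectedComponents(g,connectivity=4)
m=(l==l[178,360]).astype(np.uint8);print(m.sum(),hsv[178,360])
c=max(cv2.findContours(m,0,2)[0],key=cv2.contourArea)
w=cast(d,c[:,0],.006);print(cv2.minAreaRect((w[:,:2]*1000).astype(np.float32)))
from bench import *
from scipy.spatial.transform import Rotation as R
def q(a):
    x=np.array([np.cos(a),np.sin(a),0]);z=np.array([0,0,-1.]);M=np.c_[x,np.cross(z,x),z];v=R.from_matrix(M).as_quat();return v[[3,0,1,2]]
for deg in(23.2,203.2,-19.4,160.6):
  for p in([.6035,-.053,.2],[.501,.251,.2]):
    j=inverse_kinematics(p,q(np.radians(deg)));print(deg,p,None if j is None else np.round(j,2))
E
```

```text
1397 [ 19  87 187]
((494.48065185546875, 259.1397705078125), (104.46945190429688, 139.5244598388672), 70.57823944091797)
23.2 [0.6035, -0.053, 0.2] [-0.14  0.1   1.27 -0.    1.77  1.02]
23.2 [0.501, 0.251, 0.2] [ 0.4  -0.02  1.4  -0.    1.76  1.57]
203.2 [0.6035, -0.053, 0.2] [-0.14  0.1   1.27 -0.    1.77 -2.12]
203.2 [0.501, 0.251, 0.2] [ 0.4  -0.02  1.4  -0.    1.76 -1.57]
-19.4 [0.6035, -0.053, 0.2] [-0.14  0.1   1.27 -0.    1.77  1.77]
-19.4 [0.501, 0.251, 0.2] [ 0.4  -0.02  1.4  -0.    1.76  2.31]
160.6 [0.6035, -0.053, 0.2] [-0.14  0.1   1.27 -0.    1.77 -1.38]
160.6 [0.501, 0.251, 0.2] [ 0.4  -0.02  1.4  -0.    1.76 -0.83]
```

```bash
cat >> h.py <<'E'
from scipy.spatial.transform import Rotation as R
def q(deg):
    a=np.radians(deg);x=np.array([np.cos(a),np.sin(a),0]);z=np.array([0,0,-1.]);M=np.c_[x,np.cross(z,x),z];v=R.from_matrix(M).as_quat();return v[[3,0,1,2]]
E
python3 - <<'E'
from h import *
from bench import *
p=np.array([.604,-.053])
move_to([*p,.2],q(203.2))
d=get_image("wrist");cv2.imwrite("pics/w2.png",d["frame"])
move_l([*p,.063],speed=.1)
close()
s=state();print(s["time"],s["finger_gap"],s["ft_force"].round(2),s["ee_pos"].round(4))
move_l([*p,.075],speed=.04)
s=state();print(s["time"],s["finger_gap"],s["ft_force"].round(2),s["moment"].round(2))
for n in("scene","wrist"):cv2.imwrite(f"pics/{n}3.png",get_image(n)["frame"])
E
```

```text
5.35 0.013855579354731211 [ 0.3   0.48 -0.59] [ 0.6038 -0.0528  0.0628]
5.8 0.014309848555853771 [-0.49  0.83 -3.14] [ 0.04 -0.01  0.01]
```

View pics/scene3.png

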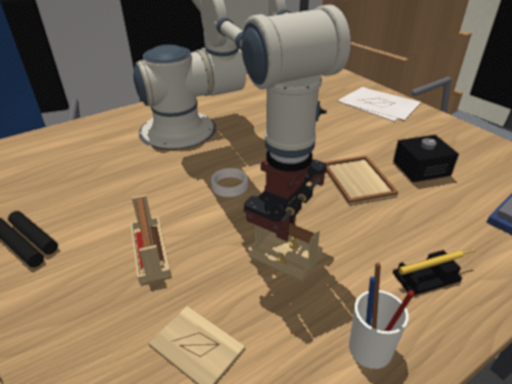

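View pics/w2.png

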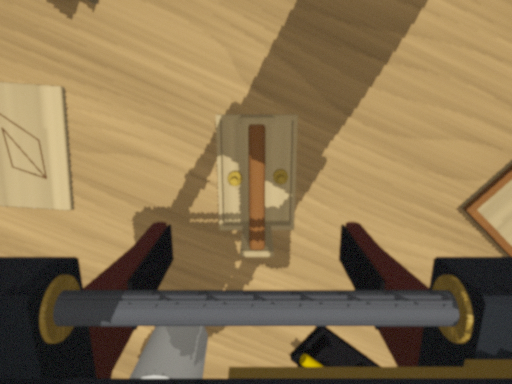

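The wrist view (before the grasp) shows the bar centred between the jaws and aligned with them, with a stamp standing on each side at (235,178) and (281,176). The scene view shows the tote held just off the table, and the force reading of about 2.5 N fits its weight. Now I'll lift and carry.

```bash
python3 - <<'E'
from h import *
from bench import *
move_l([.604,-.053,.2],speed=.1)
move_to([.496,.2555,.2],q(160.5))
s=state();print(s["time"],s["finger_gap"],s["ft_force"].round(2))
move_l([.496,.2555,.11],speed=.1)
s=state();print(s["time"],s["finger_gap"],s["ft_force"].round(2),s["ee_pos"].round(4))
for n in("scene","wrist","top"):
    d=get_image(n);cv2.imwrite(f"pics/{n}4.png",d["frame"]);np.savez(f"pics/{n}4.npz",**d)
E
```

```text
8.5417 0.013698829220739875 [-0.27 -0.03 -2.9 ]
9.5917 0.013855934731823085 [-0.4   0.04 -2.56] [0.4965 0.2557 0.111 ]
```

View pics/scene4.png

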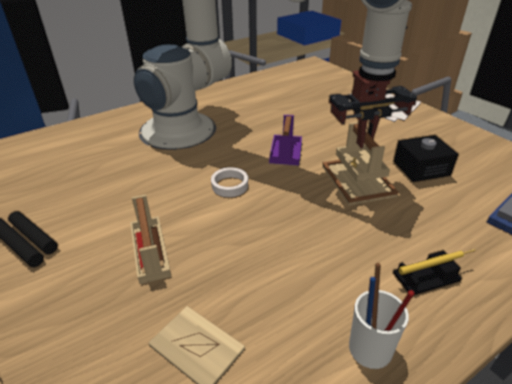

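View pics/wrist4.png

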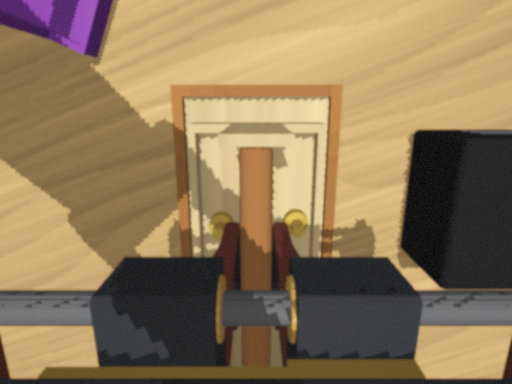

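View pics/top4.png

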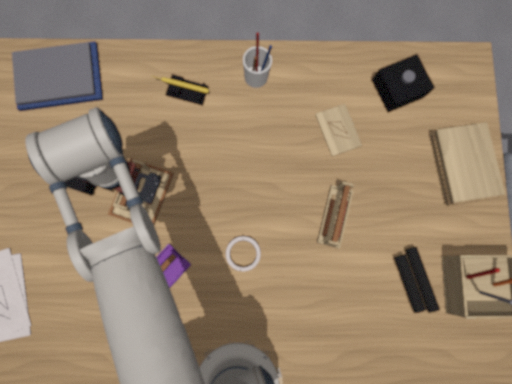

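The wrist view shows the tote hovering square over the dock, with the rim corners at (172,86) and (341,86) and both stamps inside at (221,224) and (296,221). I'll cast those corners to check the centring.

```bash
python3 - <<'E'
from h import *
d=dict(np.load("pics/wrist4.npz"))
w=cast(d,[[171.5,85.5],[341.5,85.5]],.014)[:,:2];print(w,np.linalg.norm(w[1]-w[0]))
v=(w[1]-w[0]);v/=np.linalg.norm(v);print("y axis deg",np.degrees(np.arctan2(v[1],v[0])))
x=np.array([v[1],-v[0]]);m=w.mean(0)
for c in(m+x*.082,m-x*.082):print("centre",c)
P=cloud(d);Z=P[...,2];q_=P[(Z>.105)&(Z<.14)&(np.indices(Z.shape)[0]<215)]
print("bar",cv2.minAreaRect((q_[:,:2]*1000).astype(np.float32)),q_[:,2].mean())
E
```

```text
[[0.39845924 0.22697444]
 [0.4389354  0.34167833]] 0.12163593798876753
y axis deg 70.56332831077638
centre [0.49602413 0.25703967]
centre [0.34137051 0.31161309]
bar ((456.3879699707031, 270.0741271972656), (30.064258575439453, 34.413211822509766), 70.48374938964844) 0.13027649193924568
```

```bash
python3 - <<'E'
from h import *
from bench import *
p=[.4955,.2563]
move_l([*p,.073],speed=.06);hold(.2)
f0=state()["ft_force"][2]
z=.073
while z>.0655:
    z-=.001;move_l([*p,z],speed=.02);hold(.05)
    s=state();print(round(z,4),s["ft_force"].round(2),s["ee_pos"].round(4))
    if s["ft_force"][2]-f0>1.5:break
hold(.3)
s=state();print(s["time"],s["ft_force"].round(2))
d=get_image("scene");cv2.imwrite("pics/scene5.png",d["frame"][110:230,290:470].repeat(4,0).repeat(4,1))
E
```

```text
0.072 [-0.64 -0.4  -2.05] [0.4955 0.2563 0.072 ]
0.071 [ 0.22  0.62 -4.01] [0.4955 0.2563 0.0709]
0.07 [ 0.05 -0.18 -2.05] [0.4955 0.2563 0.0699]
0.069 [ 0.56  0.48 -3.18] [0.4955 0.2563 0.069 ]
0.068 [-1.12  0.96  2.08] [0.4956 0.2565 0.0686]
12.5083 [-1.23  0.51  4.25]
```

View pics/scene5.png

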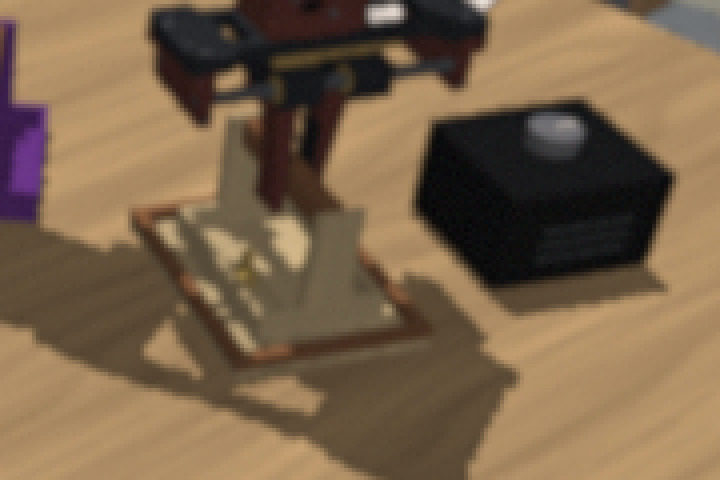

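The tote made contact at TCP z of about 0.069, which is the plate height, and the picture shows it standing inside the rim. Releasing now.

```bash
python3 - <<'E'
from h import *
from bench import *
gripper_open();hold(.2)
move_l([.4955,.2563,.2],speed=.1)
for n in("wrist",):
    d=get_image(n);cv2.imwrite("pics/w6.png",d["frame"])
move_to([.45,.0,.28],q(160.5))
for n in("scene","top"):
    d=get_image(n);cv2.imwrite(f"pics/{n}6.png",d["frame"]);np.savez(f"pics/{n}6.npz",**d)
    P=cloud(d);Z=P[...,2];m=(np.hypot(P[...,0]-.4955,P[...,1]-.2563)<.1)
    if n=="top":
        q1=P[m&(Z>.018)&(Z<.12)];print("tote",cv2.minAreaRect((q1[:,:2]*1000).astype(np.float32)))
    q2=P[m&(Z>.08)&(Z<.12)];print(n,"top z",np.percentile(q2[:,2],[5,50,95]).round(4),cv2.minAreaRect((q2[:,:2]*1000).astype(np.float32)))
print(state()["time"],state()["finger_gap"])
a=cv2.imread("pics/scene6.png")[110:230,290:470];cv2.imwrite("pics/s6z.png",cv2.resize(a,None,fx=4,fy=4))
a=cv2.imread("pics/top6.png")[130:240,40:200];cv2.imwrite("pics/t6z.png",cv2.resize(a,None,fx=4,fy=4))
E
```

```text
scene top z [0.081  0.0888 0.0913] ((498.57098388671875, 254.6873779296875), (31.8470401763916, 122.325927734375), 70.59603118896484)
tote ((493.46856689453125, 250.5914306640625), (120.50637817382812, 159.62657165527344), 73.22135925292969)
top top z [0.0823 0.0897 0.093 ] ((495.6137390136719, 254.12364196777344), (30.765548706054688, 119.72113800048828), 70.70523834228516)
16.6417 0.08780180215992858
```

View pics/s6z.png

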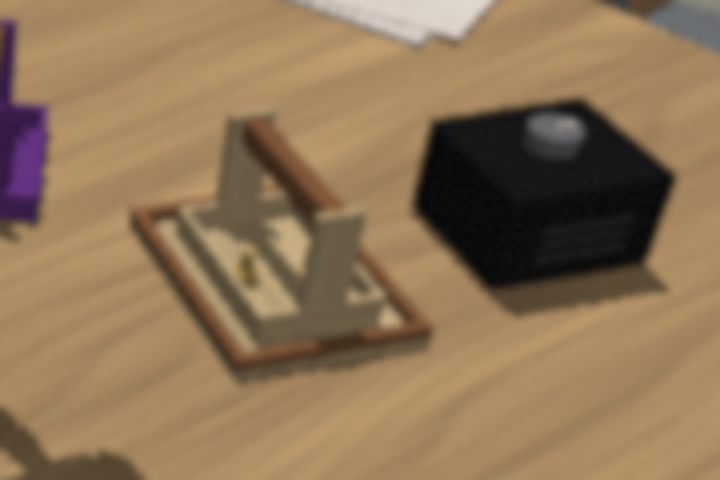

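View pics/t6z.png

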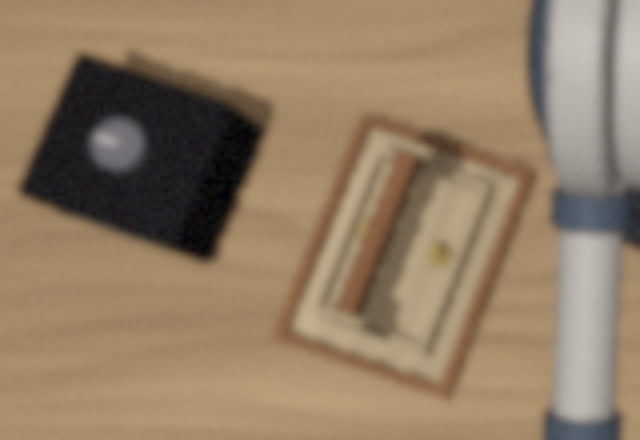

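View pics/w6.png

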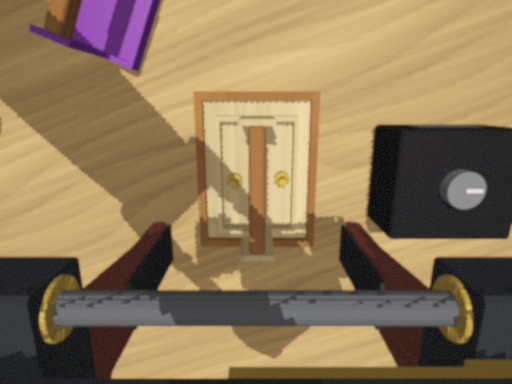

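The tote stands flat and centred inside the rim with its long side along the board's. The wrist view shows both stamps standing in it at (234,180) and (282,178), and the arm is clear.

```bash
python3 -c "
from bench import *
job_done();print(state()['time'])"
```

```text
the job is handed in; nothing more can be done
the job is handed in; nothing more can be done
```

I picked up the two-stamp tote by its handle bar, carried it level to the framed board and lowered it until the wrist force showed it resting on the plate. Only then did I let go and back the arm away. The job was handed in at about 17 s of the 45 s allowed.

**Last checks:**
- **Position:** the handle centre is at about (0.496, 0.254) m in the top view and (0.499, 0.255) m in the scene view. The board's centre is at about (0.496, 0.256), so the tote is within about 3 mm of centre with 14 mm to spare.
- **Alignment:** the tote's yaw matches the board's to within 0.5°.
- **Height:** the handle top is at 0.089–0.090 m, as expected for a tote standing flat on the plate.
- **Stamps:** both are standing inside the tote in the wrist picture taken after release.

**Disagreements:**
- The first scene-camera reading of the board was about 7 mm off the top view. I put that down to the rim's side faces being included. The wrist view over the board agreed with the top view.
- The final depth outline of the whole tote came out too large (about 160 × 120 mm) because it took in the rim, so I relied on the handle outline instead.

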